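# Dispense two cassettes into the catch tray

## Robot

A 7-joint arm with a two-finger parallel gripper is mounted at the origin on the work surface. World frame = base frame: x ahead of the robot, y to its left, z up, the work surface at z = 0. Lengths are in mm, angles in rad, forces in N, time in s.
With the tool pointing down it reaches from about 400 to 875 mm from the base axis. Payload 19.3 kg.
Tool frame: the origin (TCP) lies at the very end of the fingers, on their centre line; the grasp point (between the pads) lies 19 mm behind it (grip_point_offset is the z of the grasp point in the tool frame, in mm); z points along the fingers, y is the line along which they close (so a half turn about z gives the same grasp; the last joint's range is limited). The gripper opens to 85 mm and grips with 20 to 120 N. Pads are 22 mm wide; open, the fingers measure 114 mm over their backs; the gripper's body (76 mm by 85 mm) begins 54 mm behind the grasp point. The pads swing forward as they close: fully open they stand 13 mm farther back than shut.
Start: joints at [-0.07, 0.521, -0.036, 1.599, 0.021, 1.021, -0.113], TCP at [624.992, -0.025, 231.291] pointing down, gripper open.
Joint ranges: [-2.91, 2.91], [-0.3, 2.13], [-1.5, 1.42], [0.17, 2.43], [-1.26, 4.41], [0.16, 1.93], [-2.52, 2.52]. Speed limits (rad/s): [1.89, 1.89, 2.39, 2.39, 3.01, 3.01, 3.01].

## Interface

Orientations are given as a 3x3 rotation matrix whose columns are the frame's x, y, z axes.
In Python, from workcell import movep, movel, goto_joints, open_gripper, clamp, wait, inverse_kinematics, read_state, camera, PlanningError, finish_job, grip_point_offset gives the robot as it stands. Calls block until the motion is done:
- movep(position, orientation): joint-space move of the TCP to a pose.
- movel(position, frame=None, max_speed=150, guard=None): straight line of the TCP; frame=None keeps the orientation; max_speed is the mean speed in mm/s. With guard (N) it stops when the force on the tool has changed by that much, and returns True; else False.
- goto_joints(angles): joint-space move.
- open_gripper() and clamp(): open the fingers fully, or close them until they stop; the grip force is fixed at half the most.
- wait(seconds).
- inverse_kinematics(position, orientation): joint angles nearest the present ones, or None.
- read_state(): the state.
- camera(name): name is "scene" or "side" or "wrist"; returns a dict with "image" (384x512x3 uint8, blue, green, red), "range_z" (384x512 float32, mm along the optical axis (not along the pixel's ray), 0 where there is no reading), "fx", "fy", "cx", "cy" (pixels), "dist_coeffs" ([k1, k2, p1, p2, k3] as OpenCV has them; the pictures are not rectified), "cam_to_world" (4x4, takes a point from camera to world coordinates). Camera axes: x right, y up, looking along -z (the intrinsics and any distortion apply to the point x, -y, -z); pixel columns grow to the right and rows downward; lengths in mm; the calibration is good to about 2 mm. A picture is of the moment at which its call begins.
A pose or a line that the arm cannot do raises PlanningError and nothing moves.
- finish_job(): hands the job in; it is judged then, once.
The state is a dict: "time": time; "qpos": joint angles; "qvel": joint speeds; "joint_efforts": joint torques, N m; "eef_pos": TCP position; "tool_rot": TCP orientation; "ft_force": force on the tool from outside, world axes, zero at the start; "torque": the same for the moment, N m; "finger_gap": finger opening in mm; "gripper_force": force on a finger pad.
Only numpy, scipy, OpenCV 4.12 (cv2) and the standard library are available. Lean on these libraries where they do the work, as an engineer would, in place of code of your own. Each camera call takes 0.05 s, during which the arm holds its last target. There are 200 camera calls.

## Task

Dispense exactly two of the blue cassettes into the white tray with the orange handle: clear away the container that stands at the dispenser's outlet, bring the tray in under the outlet lip, and work the red sprung paddle fully home twice, letting it spring all the way back after each stroke. Do not touch the cassettes with the gripper, keep the bottle and the jar standing upright on the table, and leave the other things on the bench where they are.

Things in the scene. Friction and masses are not known exactly. Their poses are not given: they have to be found in the camera images.
- dispenser: fixed dispenser: white foot, steel deck, clear-sided magazine with blue end walls. Origin: middle of the magazine, on the table; +x is the way the slide is pushed and cassettes come out. Foot 66 mm wide, x = -89 to +41 mm, 74 mm high. Deck 6 mm thick, top at 80 mm. Magazine x = -41 to +41 mm, 70 mm wide, top at 140 mm, open above, with a stack of four cassettes (top at 136 mm)
- outlet (a point): outlet slot in the magazine's +x wall: dispenser x = +41 mm, height 80 mm (deck), slot 17 mm high. A stroke pushes the lowest cassette out here; only a full stroke takes it far enough to tip over the end of the lip. The next one sinks onto the deck when the slide has sprung back
- lip (a point): middle of the end edge of the outlet lip, where the deck overhangs the foot: dispenser x = +68 mm, top at 80 mm, 74 mm free height below. Cassettes tip over this edge and drop almost straight down, within about 90 mm beyond it; they may come to rest flat, leaning or on end
- slide (a joint): travel of the sprung slide in m: 0 sprung out (rest), 0.080 fully home against its stop. Moves along the dispenser's +x. Spring force 4 N at rest, 12 N fully home (add about 25 N per m/s of pushing speed); it springs back by itself
- paddle (a point): middle of the outer face (the one to push) of the red upright paddle at the slide's end: plate 60 mm wide, 8 mm thick, from 62 to 113 mm above the table. At rest this point is at dispenser x = -168 mm, height 87.5 mm; it moves with the slide. Push it towards dispenser +x
- tray: loose white open tray, 150 x 110 x 40 mm outside, walls and floor 4 mm, 0.2 to 0.45 kg; origin centre of its underside, +x end has the orange handle. Its rim passes below the lip: with its plain -x end touching the dispenser's foot its origin is 116 mm from the dispenser's along +x. Its -x wall must be under the lip to catch the cassettes
- fin (a point): top middle of the orange upright handle fin at the tray's +x end (tray x = +76 mm, height 72 mm): 10 mm thick along tray x, 60 mm wide across y; pinch it from above across its thickness
- bottle: white plastic bottle, loose, 0.1 to 0.21 kg: 56 mm diameter up to 75 mm, neck 26 mm diameter from 92 to 130 mm (top); origin centre of the underside, z up. It or the jar stands at the outlet, where the tray must go; the other stands elsewhere by the dispenser and may stay
- jar: amber jar with white cap, loose, 0.14 to 0.28 kg: 54 mm diameter, cap 58 mm diameter from 85 to 110 mm (top); origin centre of the underside, z up. It or the bottle stands at the outlet
- cassette1: flat blue cassette with white label, 70 x 50 x 14 mm, loose in the magazine, number 1 from below; origin centre of the underside
- cassette2: flat blue cassette with white label, 70 x 50 x 14 mm, loose in the magazine, number 2 from below; origin centre of the underside
- cassette3: flat blue cassette with white label, 70 x 50 x 14 mm, loose in the magazine, number 3 from below; origin centre of the underside
- cassette4: flat blue cassette with white label, 70 x 50 x 14 mm, loose in the magazine, number 4 from below; origin centre of the underside
- cup_a: green: one of two short cups standing left and right of the lane behind the paddle, 48 mm diameter, 55 mm high, loose; leave it alone; origin centre of the underside
- cup_b: steel: one of two short cups standing left and right of the lane behind the paddle, 48 mm diameter, 55 mm high, loose; leave it alone; origin centre of the underside
- carton: cardboard carton 120 x 70 x 60 mm, loose, beside the dispenser; leave it alone; origin centre of the underside, 120 mm along its x
- tape: yellow roll of tape lying flat, 90 mm diameter, 25 mm high, loose; leave it alone; origin centre of the underside
- tub: blue open tub 90 x 120 x 55 mm, loose; leave it alone; origin centre of the underside

How it is judged:
By the outcome, as a careful person would: the job done as asked, in the order asked, and still so for the second after the job is handed in, with the robot touching nothing.
It also fails if it takes over 69 s, if anything falls off the work surface, if the arm or the gripper's body presses on something with over 40 N, if the wrist force passes 120 N, or if a joint passes its speed limit or range.

## Working session

There is one attempt and no reset: what is moved stays moved. The work goes in short steps, each a Python script; the robot and the scene stay as the last script left them, time stands still between calls to the robot, and variables do not carry over. Pictures are saved under pics/ and viewed, at most 10 in all, crops included, and the job is handed in when it is done.

```bash
mkdir -p pics; ls
cat > h.py <<'E'
import numpy as np, cv2
from workcell import *
def cloud(c):
    z=c["range_z"]; h,w=z.shape
    K=np.array([[c["fx"],0,c["cx"]],[0,c["fy"],c["cy"]],[0,0,1.]])
    uv=np.stack(np.meshgrid(np.arange(w),np.arange(h)),-1).reshape(-1,1,2).astype(np.float64)
    n=cv2.undistortPoints(uv,K,np.array(c["dist_coeffs"],float)).reshape(h,w,2)
    P=np.stack([n[...,0]*z,-n[...,1]*z,-z,np.ones_like(z)],-1)
    W=(P@np.array(c["cam_to_world"]).T)[...,:3]; W[z<=0]=np.nan
    return W
def down(yaw):  # tool y axis (closing) along world yaw
    y=np.array([np.cos(yaw),np.sin(yaw),0]);z=np.array([0,0,-1.])
    return np.column_stack([np.cross(y,z),y,z])
E
python3 - <<'E'
from h import *
ims=[]
for n in ("scene","side"):
    c=camera(n); np.savez(n+".npz",W=cloud(c),im=c["image"]); cv2.imwrite(f"pics/{n}.png",c["image"]); print(n,np.round(c["cam_to_world"],2).tolist(),c["fx"])
E
```

```text
pics
scene [[-0.86, -0.41, 0.3, 900.61], [0.51, -0.67, 0.54, 546.13], [-0.02, 0.62, 0.79, 883.77], [0.0, 0.0, 0.0, 1.0]] 384.9135042407976
side [[0.77, 0.4, -0.49, 153.91], [-0.63, 0.47, -0.62, -589.01], [-0.02, 0.79, 0.61, 646.66], [0.0, 0.0, 0.0, 1.0]] 350.38032263187944
```

View pics/scene.png

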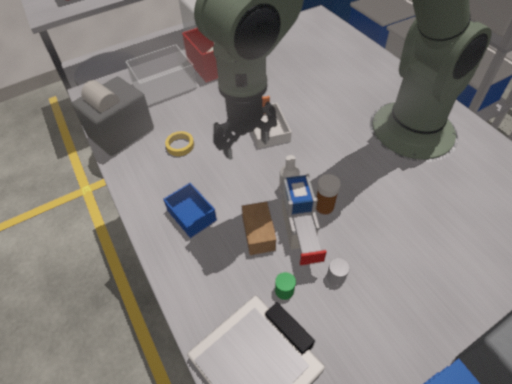

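View pics/side.png

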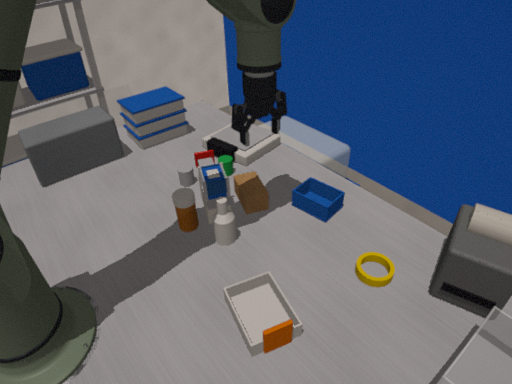

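The scene view shows the dispenser at (300,195), the red paddle at (313,257), the bottle at the outlet (290,168), the jar beside it (327,195) and the tray at (270,125). In the side view the bottle is at (225,222), the tray at (262,310) and its orange fin at (278,336). Next I'll work out positions from these.

Run:
```python
from h import *
D={n:np.load(n+".npz") for n in("scene","side")}
def pts(n,box,hue=None,zr=(5,400),smin=100,white=False):
    W,im=D[n]["W"],D[n]["im"]; hsv=cv2.cvtColor(im,cv2.COLOR_BGR2HSV)
    m=np.zeros(W.shape[:2],bool); u0,v0,u1,v1=box; m[v0:v1,u0:u1]=1
    m&=np.isfinite(W[...,2])&(W[...,2]>zr[0])&(W[...,2]<zr[1])
    if hue: 
        h=hsv[...,0].astype(int); m&=((h>=hue[0])&(h<=hue[1]) if hue[0]<=hue[1] else (h>=hue[0])|(h<=hue[1]))&(hsv[...,1]>smin)
    if white: m&=(hsv[...,1]<60)
    return W[m]
def rep(t,P):
    if len(P)<5: print(t,len(P));return
    c,s,a=cv2.minAreaRect(P[:,:2].astype(np.float32))
    print(t,len(P),"med",np.median(P,0).round(1),"rect",np.round(c,1),np.round(s,1),round(a,1),"z",np.percentile(P[:,2],[2,98]).round(0))
rep("paddle sc",pts("scene",(295,240,330,270),(172,8),(55,120)))
rep("paddle si",pts("side",(190,145,220,170),(172,8),(55,120)))
rep("mag sc top",pts("scene",(280,165,325,235),(100,125),(130,150)))
rep("mag si top",pts("side",(190,155,240,205),(100,125),(130,150)))
rep("bottle top sc",pts("scene",(278,145,304,185),None,(122,136)))
rep("bottle top si",pts("side",(205,190,240,250),None,(122,136),white=True))
rep("bottle body si",pts("side",(205,190,240,250),None,(8,72),white=True))
rep("jar cap sc",pts("scene",(312,168,345,200),None,(104,116)))
rep("jar cap si",pts("side",(165,180,205,240),None,(104,116)))
rep("fin si",pts("side",(255,310,305,360),(3,18),(42,80),130))
rep("fin top si",pts("side",(255,310,305,360),(3,18),(67,80),130))
rep("rim si",pts("side",(215,265,310,360),None,(34,44)))
rep("tray all si",pts("side",(215,265,310,360),None,(12,44)))
rep("rim sc",pts("scene",(245,100,300,150),None,(34,44),white=True))
rep("carton",pts("scene",(235,195,280,255),None,(52,68)))
rep("green",pts("scene",(270,268,300,302),(40,85),(48,62)))
rep("steel",pts("scene",(322,255,355,290),None,(48,62)))
rep("tub",pts("side",(285,170,350,225),(100,125),(48,62)))
rep("tape",pts("side",(345,245,400,290),(20,35),(18,32)))
```

```text
paddle sc 264 med [597.7 245.5  96.1] rect [597.  244.8] [ 7.9 56.8] 70.1 z [ 67. 114.]
paddle si 163 med [592.1 242.6 100.9] rect [595.2 242.6] [11.4 59.6] 66.3 z [ 70. 113.]
mag sc top 329 med [537.  107.8 136.2] rect [534.3  94. ] [81.7 49. ] 66.8 z [132. 139.]
mag si top 251 med [531.4  78.7 135.4] rect [533.3  90.6] [82.9 49.4] 68.1 z [131. 138.]
bottle top sc 142 med [503.8   3.2 131. ] rect [506.8  29.9] [103.9  52.5] 51.4 z [123. 136.]
bottle top si 73 med [491.  -12.6 128.9] rect [492.  -10.6] [24.7 22. ] 53.1 z [123. 131.]
bottle body si 528 med [486.7 -27.4  40.1] rect [511.4  33.8] [154.   66.4] 68.3 z [ 9. 70.]
jar cap sc 332 med [444.5 100.4 110. ] rect [443.6  98.8] [56.8 56.4] 88.5 z [106. 113.]
jar cap si 276 med [440.7  94.1 109.1] rect [459.   94.3] [60.4 92.1] 77.5 z [104. 111.]
fin si 368 med [ 393.  -328.6   65. ] rect [ 395.2 -326.9] [10.4 59.6] 76.4 z [43. 73.]
fin top si 164 med [ 393.6 -327.    70.9] rect [ 395.3 -326.8] [ 9.6 59.4] 75.4 z [67. 73.]
rim si 614 med [ 410.2 -259.4   38.9] rect [ 413.7 -255.1] [157.9 111.1] 75.1 z [34. 42.]
tray all si 1485 med [ 414.2 -263.5   30.8] rect [ 413.8 -255.2] [158.6 111.5] 75.7 z [13. 42.]
rim sc 150 med [ 383.6 -202.1   39.7] rect [ 415.5 -251. ] [154.2 111.8] 76.2 z [34. 43.]
carton 1133 med [646.4  83.   59.8] rect [644.5  77.6] [121.8  70.2] 70.1 z [56. 63.]
green 291 med [673.4 251.2  55.4] rect [672.5 250.4] [43.6 41.8] 35.8 z [50. 58.]
steel 320 med [544.9 284.9  55.6] rect [543.2 284.3] [47.5 46.2] 12.5 z [50. 58.]
tub 298 med [766.8 -77.3  53. ] rect [771.1 -71.5] [ 91.3 119. ] 9.4 z [48. 56.]
tape 479 med [ 689.  -336.4   24.2] rect [ 692.  -332.6] [88.5 88.3] 72.4 z [18. 27.]
```

Run:
```python
import cv2
a=cv2.imread("pics/scene.png")[140:310,230:370];b=cv2.imread("pics/side.png")[140:370,160:320]
a=cv2.resize(a,None,fx=2.9,fy=2.9,interpolation=2)[:490];b=cv2.resize(b,None,fx=2.4,fy=2.4,interpolation=2)[:490]
h=max(a.shape[0],b.shape[0]);a=cv2.copyMakeBorder(a,0,h-a.shape[0],0,0,0);b=cv2.copyMakeBorder(b,0,h-b.shape[0],0,0,0)
c=cv2.hconcat([a,b]);print(c.shape);cv2.imwrite("pics/crop.png",c)
```

```text
(490, 790, 3)
```

View pics/crop.png

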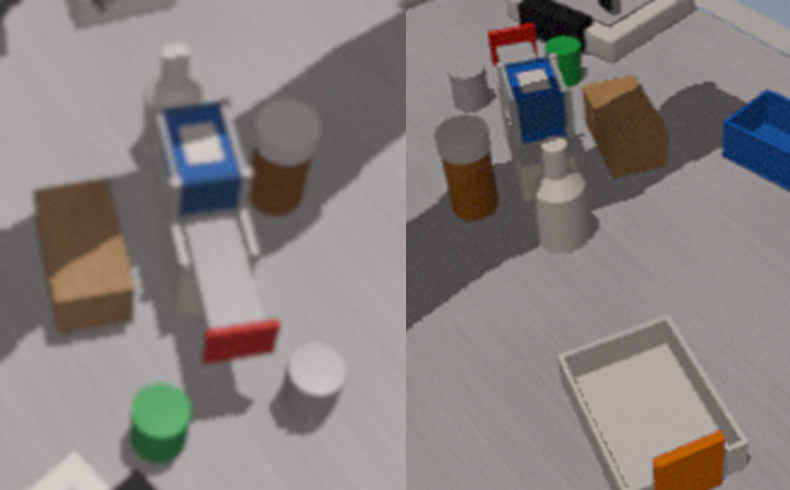

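The dispenser origin is about (533.8, 92.5) with +x along (-0.382, -0.924). The bottle stands 112 mm out from the dispenser at the outlet, and the cups sit about 66 mm either side of the lane. I'll move the bottle clear first.

```bash
cat >> h.py <<'E'
D0=np.array([533.8,92.5]); ex=np.array([-62.5,-151.3]);ex/=np.linalg.norm(ex); ey=np.array([-ex[1],ex[0]])
YX=np.arctan2(ex[1],ex[0]); YY=np.arctan2(ey[1],ey[0])
def d(x,y=0): return D0+x*ex+y*ey
def pick(pos,yaw):
    q0=np.array(read_state()["qpos"]); best=None
    for y in (yaw,yaw+np.pi):
        q=inverse_kinematics(pos,down(y))
        if q is not None:
            c=np.abs(np.array(q)-q0).max()
            if best is None or c<best[0]: best=(c,y)
    print("cost",best); return down(best[1])
def st(t=""):
    s=read_state(); print(t,"t",round(s["time"],2),"p",np.round(s["eef_pos"],1),"gap",round(s["finger_gap"],1),"F",np.round(s["ft_force"],1))
E
python3 - <<'E'
from h import *
b=np.array([491.3,-11.5])
R=pick([*b,190],YY); movep([*b,190],R); st()
print(movel([*b,98],max_speed=120,guard=8)); st("down")
clamp(); st("clamp")
movel([*b,150],max_speed=120); 
movel([590,-125,150],max_speed=200); st("at")
print(movel([590,-125,99.5],max_speed=90,guard=8)); st("low")
open_gripper(); movel([590,-125,200],max_speed=200); st("up")
c=camera("side"); cv2.imwrite("pics/s2.png",c["image"]);np.savez("s2.npz",W=cloud(c),im=c["image"])
E
```

```text
cost (np.float64(0.3896109265127923), np.float64(-0.39173676145206254))
 t 0.72 p [491.4 -11.4 190.2] gap 85.2 F [1.2 0.6 0. ]
False
down t 1.63 p [491.7 -11.5  98.4] gap 85.9 F [-0.8  0.9  0.4]
clamp t 2.22 p [491.6 -11.5  98.4] gap 24.8 F [-0.7  0.5  6.8]
at t 3.7 p [ 589.3 -124.1  149.5] gap 24.5 F [-0.3 -0.  -1.5]
True
low t 4.28 p [ 589.1 -124.5   98.3] gap 24.5 F [-2.2  0.3 11.4]
up t 5.56 p [ 589.8 -124.9  199.8] gap 85.5 F [ 0.7 -0.2 -0.6]
```

View pics/s2.png

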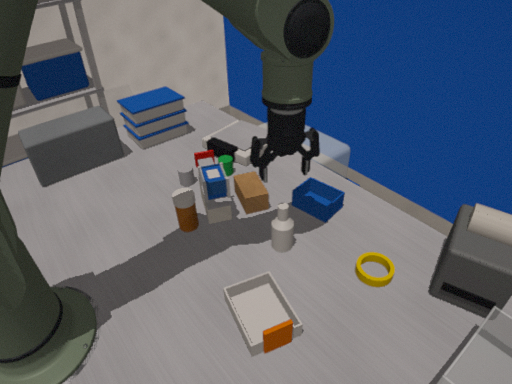

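The bottle stands upright at (283,232) and the outlet lane is clear. The tray is next.

Run:
```python
from h import *
W=np.load("s2.npz")["W"]; 
m=np.zeros(W.shape[:2],bool);m[150:225,190:245]=1
P=W[m&np.isfinite(W[...,2])&(W[...,2]>70)&(W[...,2]<90)]; r=(P[:,:2]-D0)@np.c_[ex,ey]
s=(r[:,0]>43)&(r[:,0]<75); print("lip",s.sum(),r[s].min(0),r[s].max(0))
f=np.array([395.3,-326.8]); yt=np.deg2rad(-104.4)
R=pick([*f,120],yt); movep([*f,130],R); st()
print(movel([*f,42],max_speed=120,guard=8)); st("down")
clamp(); st("clamp")
p=np.array(read_state()["eef_pos"]); movel([p[0],p[1],p[2]+8],max_speed=60); st("lift")
y2=YX if (R[:,1][:2]@ex)>0 else YX+np.pi
movel([*d(290),p[2]+8],frame=down(y2),max_speed=120); st("pre")
c=camera("side"); cv2.imwrite("pics/s3.png",c["image"]);np.savez("s3.npz",W=cloud(c),im=c["image"])
```

```text
lip 224 [ 43.03515878 -75.8696408 ] [71.75837435 34.18089331]
cost (np.float64(0.7004977684895415), np.float64(-1.8221237390820801))
 t 6.72 p [ 396.4 -326.1  129.9] gap 85.6 F [ 0.6  0.5 -0.4]
False
down t 7.61 p [ 395.6 -327.    42.5] gap 85.6 F [-0.7  0.4 -0.2]
clamp t 8.28 p [ 395.4 -326.5   42.2] gap 9.4 F [-0.6  2.8  6.6]
lift t 8.57 p [ 395.6 -326.6   50.6] gap 9.1 F [ 0.  -0.5 -3.2]
pre t 9.99 p [ 422.9 -176.1   50.2] gap 9.1 F [ 0.1  0.2 -3.8]
```

View pics/s3.png

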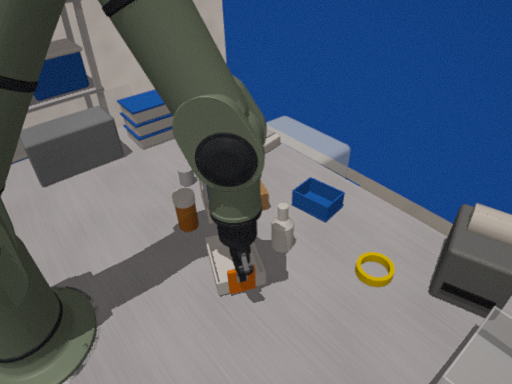

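The tray is held at (235,265), aligned with the dispenser and clear of the bottle at (283,232). I'll slide it in under the lip.

Run:
```python
from h import *
z=read_state()["eef_pos"][2]
print(movel([*d(215),z],max_speed=100,guard=10)); 
print(movel([*d(195),z],max_speed=40,guard=8)); st("in")
x,y=read_state()["eef_pos"][:2]
print(movel([x,y,41.5],max_speed=40,guard=8)); st("low")
open_gripper(); movel([x,y,190],max_speed=200); st("up")
a=d(-205); R=pick([*a,190],YY)
q=inverse_kinematics([*a,190],R); print(q is not None)
clamp(); movel([560,100,260],frame=R,max_speed=250) ; movep([*a,190],R); st("behind")
c=camera("side"); cv2.imwrite("pics/s4.png",c["image"]);np.savez("s4.npz",W=cloud(c),im=c["image"])
```

```text
False
False
in t 11.59 p [459.3 -87.7  50.2] gap 9.3 F [-0.5 -0.1 -4.1]
True
low t 11.86 p [459.5 -87.8  41.7] gap 9.0 F [ 0.9  0.4 -2.7]
up t 13.47 p [458.9 -87.5 189.2] gap 85.3 F [ 0.   0.5 -0.1]
cost (np.float64(0.7464224083042102), np.float64(-0.39173676145206254))
True
behind t 16.78 p [612.2 281.5 189.8] gap -0.1 F [ 0.8 -0.5  0.4]
```

View pics/s4.png

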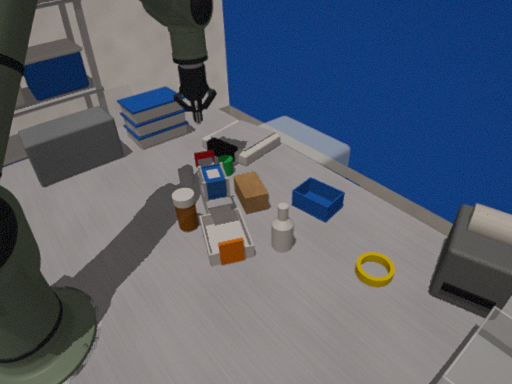

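The tray sits under the lip at (227,238), and the gripper is behind the paddle. I'll check the tray's pose, then do the first stroke.

```bash
cat > stroke.py <<'E'
from h import *
import sys
def stroke():
    movel([*d(-200),82],max_speed=150)
    hit=movel([*d(-165),82],max_speed=40,guard=2.5); st(f"contact {hit}")
    p=np.array(read_state()["eef_pos"]); x0=(p[:2]-D0)@ex; y0=(p[:2]-D0)@ey; print("x0",x0,"y",y0)
    print(movel([*d(x0+68),82],max_speed=80,guard=30)); st("68")
    g=movel([*d(x0+90),82],max_speed=25,guard=14)
    p=np.array(read_state()["eef_pos"]); st(f"home {g} travel {(p[:2]-D0)@ex-x0:.1f}")
    wait(0.3)
    movel([*d(-205),82],max_speed=100); wait(0.5); st("back")
def look(n):
    c=camera("side"); W=cloud(c); cv2.imwrite(f"pics/{n}.png",c["image"]); np.savez(n+".npz",W=W,im=c["image"])
    h=cv2.cvtColor(c["image"],cv2.COLOR_BGR2HSV); m=np.zeros(h.shape[:2],bool); m[145:172,185:222]=1
    P=W[m&(W[...,2]>60)&(W[...,2]<120)&((h[...,0]<8)|(h[...,0]>172))&(h[...,1]>100)]
    print("paddle",len(P),((np.median(P[:,:2],0)-D0)@ex).round(1) if len(P) else None)
E
python3 - <<'E'
from stroke import *
W=np.load("s4.npz")["W"]; m=np.zeros(W.shape[:2],bool); m[200:270,195:260]=1
P=W[m&(W[...,2]>34)&(W[...,2]<76)]; r=(P[:,:2]-D0)@np.c_[ex,ey]; print(cv2.minAreaRect(r.astype(np.float32)), r.min(0), r.max(0))
look("s5"); stroke(); look("s6")
c=cv2.imread("pics/s6.png")[140:280,150:310]; cv2.imwrite("pics/s6c.png",cv2.resize(c,None,fx=4,fy=4,interpolation=2))
E
```

```text
((99.61307525634766, 1.5914993286132812), (165.3506317138672, 217.2215576171875), 68.7540054321289) [-11.25269521 -66.5518188 ] [203.45223282 116.4593249 ]
paddle 167 -160.0
contact True t 18.34 p [601.7 256.5  82. ] gap -0.0 F [3.4 2.9 2.1]
x0 -177.54767755370244 y 0.17498342010660517
False
68 t 19.35 p [576.6 195.2  82.1] gap 0.0 F [ 7.3  8.5 -4.7]
home True travel 77.2 t 19.95 p [572.6 185.   82.3] gap -0.3 F [ 6.7 10.7 -2.3]
back t 21.97 p [612.1 282.   82. ] gap -0.2 F [ 0.1 -0.2 -0.4]
paddle 176 -161.4
```

View pics/s6c.png

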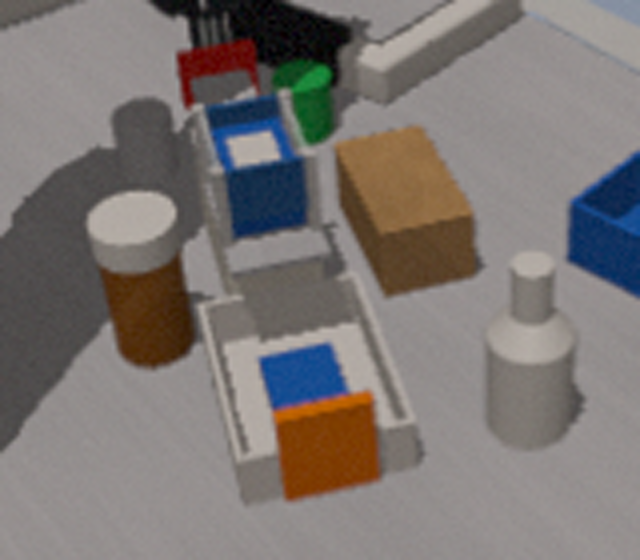

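The first cassette lies in the tray at (305,375) and the paddle is back at rest. For the second stroke I'll push more firmly, to be sure it reaches the stop.

```bash
sed -i 's/guard=14/guard=24/' stroke.py
python3 - <<'E'
from stroke import *
stroke(); look("s7"); movel([*d(-215),230],max_speed=200); wait(0.5); look("s8")
c=cv2.imread("pics/s8.png")[140:280,150:310]; cv2.imwrite("pics/s8c.png",cv2.resize(c,None,fx=4,fy=4,interpolation=2))
E
```

```text
contact True t 22.86 p [601.6 256.6  81.9] gap -0.3 F [2.1 4.  1.5]
x0 -177.5865913800149 y 0.05207552581074555
False
68 t 23.87 p [576.5 195.2  82. ] gap 0.3 F [ 7.3  8.8 -5.4]
home True travel 77.2 t 24.49 p [572.4 185.2  82.4] gap 0.0 F [ 6.6 10.  -4. ]
back t 26.5 p [612.1 281.9  82. ] gap -0.3 F [-0.   0.2 -0.7]
paddle 178 -161.2
paddle 169 -160.6
```

View pics/s8c.png

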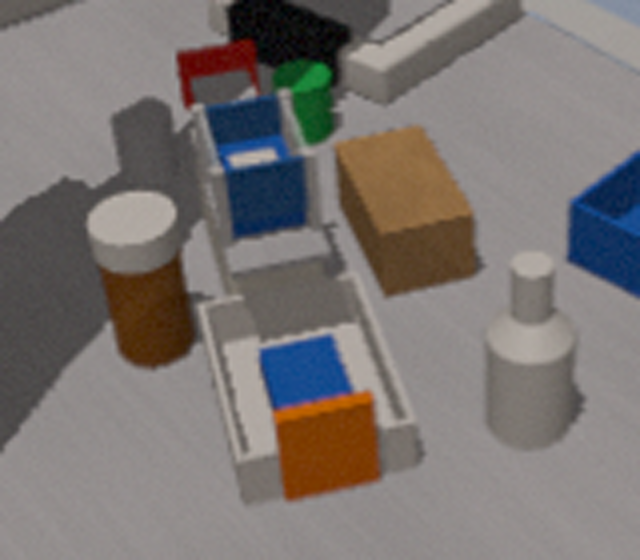

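Both strokes stopped at the same travel (77.2 mm past the contact point), so the stop was reached each time. The stack has sunk by another cassette. I'll check that the second one is in the tray, since it may be hidden behind the fin or stacked on the first.

Run:
```python
from h import *
for n in("s6","s8"):
    z=np.load(n+".npz");W=z["W"];h=cv2.cvtColor(z["im"],cv2.COLOR_BGR2HSV)
    for nm,b in(("tray",(215,222,240,242)),("mag",(200,170,230,185))):
        m=np.zeros(h.shape[:2],bool);m[b[1]:b[3],b[0]:b[2]]=1
        P=W[m&(h[...,0]>100)&(h[...,0]<125)&(h[...,1]>100)&(W[...,2]>0)];r=(P[:,:2]-D0)@np.c_[ex,ey]
        print(n,nm,len(P),np.percentile(P[:,2],[5,50,95]).round(1),r.min(0).round(),r.max(0).round())
c=camera("scene");np.savez("sc2.npz",W=cloud(c),im=c["image"]);st()
a=c["image"][90:230,230:370];cv2.imwrite("pics/sc2.png",cv2.resize(a,None,fx=4,fy=4,interpolation=2))
```

```text
s6 tray 242 [15.1 17.2 19. ] [ 83. -23.] [134.  25.]
s6 mag 189 [120.3 123.1 137.9] [-40. -24.] [44. 25.]
s8 tray 288 [29.1 31.  32.9] [ 92. -23.] [149.  25.]
s8 mag 230 [106.5 118.4 137. ] [-40. -24.] [45. 26.]
 t 28.04 p [615.9 291.2 230. ] gap 0.1 F [-0.1  0.3  0.3]
```

View pics/sc2.png

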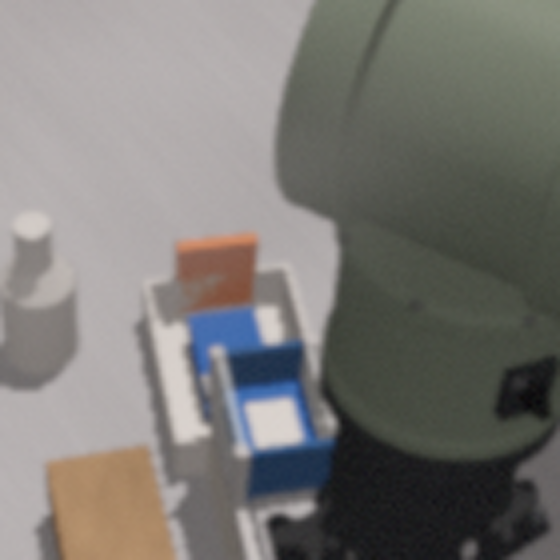

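The blue surface in the tray rose from 17 mm to 31 mm, which is one cassette thickness. So two cassettes lie stacked flat in the tray, at about (225,340) in this view. The bottle is upright, the slide is back at rest and the robot is touching nothing.

```bash
python3 -c "
from workcell import *
print(finish_job())"
```

```text
the job is handed in; nothing more can be done
None
```

I handed the job in at about 28 s: exactly two cassettes lie flat in the tray under the lip, both strokes reached the stop and sprang back, and the bottle (moved clear of the outlet) and jar stand upright.

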